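Lock the mill's catch box and hold its pulse dial on the third step

ROBOT

A 6-joint arm with a two-finger parallel gripper is mounted at the origin on the work surface. World frame = base frame: x ahead of the robot, y to its left, z up, the work surface at z = 0. Lengths are in m, angles in rad, forces in N, time in s.
With the tool pointing down it reaches from about 0.275 to 0.75 m from the base axis. Payload 10.2 kg.
Tool frame: the origin (TCP) lies at the very end of the fingers, on their centre line; the grasp point (between the pads) lies 19 mm behind it; z points along the fingers, y is the line along which they close (so a half turn about z gives the same grasp; the last joint's range is limited). The gripper opens to 88 mm and grips with 3 to 60 N. Pads are 18 mm wide; open, the fingers measure 123 mm over their backs; the gripper's body (75 mm by 187 mm) begins 45 mm behind the grasp point.
Start: joints at [0.935, 0.313, 1.498, -0, 1.331, -0.223], TCP at [0.211, 0.481, 0.239] pointing down, gripper open.
Joint ranges: [-2.94, 2.94], [-0.97, 2.17], [0.19, 2.56], [-1.23, 4.37], [0.02, 3.11], [-2.88, 2.88]. Speed limits (rad/s): [2.39, 2.39, 3.01, 3.14, 3.14, 3.14].

INTERFACE

Orientations are given as a rotation vector (axis times angle).
In Python, from cell import monitor, viewer, workorder gives the robot as it stands.
- The arm moves only by the shell command python3 -m handwheel 'ROWS' [FORCE]. ROWS is JSON, a list that holds one entry, the list of rows, each a list of 7 numbers: the shift along the tool's x, y, z each as a share of 0.03 m, from -1 to 1, then the turn, a rotation vector about the tool's x, y, z each as a share of 0.5 rad, from -1 to 1, then the opening, from 0 (shut) to 1 (fully open). In form: [[[x, y, z, rx, ry, rz, jaw], ...]]. A call has 1 to 8 rows; each row shifts and turns the commanded pose from where the row before left it, along the tool's axes as they then stand; what a row does not reach is not made up. A row lasts 1/8 s, in which the tool goes at most 62.5 mm and 10.7 degrees, less where a joint would pass 70% of its speed; a pose out of reach is approached as far as the arm can. A call with a number of a shift or a turn outside -1 to 1 is refused whole. A call with a gripper value outside its range is refused whole. The fingers move at their own pace and stop on an object; FORCE is the grip in N (left out, the last holds). Time passes only in rows, so rows that do not move let the fingers close. It gives the time, the measured TCP pose, the force, the opening and the grip force at its end, in the units of the state.
- monitor.get_state(): the state, without advancing time (a new reading comes with each control period).
- viewer.snapshot(name): name is "scene" or "top" or "wrist"; returns the picture (400x640x3 uint8, red, green, blue); there is no depth.
- viewer.calibration(name): a dict with "K" (3x3 intrinsics, pixels), "R" (3x3) and "t" (3): a world point X has camera coordinates R X + t. Camera axes: x right, y down, z forward; pixel columns grow to the right and rows downward; lengths in m; the calibration is good to about 2 mm. A picture is of the moment at which its call begins: read the wrist's pose just before it. calibration takes no time and is no camera call; for the wrist camera it gives the pose at the moment of the call.
- workorder.sign_off(): hands the job in; it is judged then, once.
The state is a dict: "clock": time; "q": joint angles; "qvel": joint speeds; "effort": joint torques, N m; "tool_pos": TCP position; "orientation": TCP orientation; "wrist_force": force on the tool from outside, world axes, zero at the start; "moment": the same for the moment, N m; "finger_gap": opening from 0.0 (shut) to 1.0 (fully open); "grasp_force": force on a finger pad.
Only numpy, scipy, OpenCV 4.12 (cv2) and the standard library are available. Lean on these libraries where they do the work, as an engineer would, in place of code of your own. Each camera call takes 0.05 s, during which the arm holds its last target. There are 200 camera calls.

TASK

On the small kitchen mill, push the carriage with the catch box fully home into its bay, and turn the clamp knob on the carriage clockwise (seen from above) all the way to lock it there. Then turn the sprung pulse dial on top of the housing clockwise past its first two clicks to the third, and finish with the fingers still holding the dial there against its spring: do not let go. Leave the mug, the jar and the spoon where they are.

Things in the scene. Friction and masses are not known exactly. Their poses are not given: they have to be found in the camera images.
- mill: Kitchen mill, fixed. Origin: centre of the underside of its grey base plate (170 along mill x, 410 along y, 12 mm thick); z up; yaw varies by 0.45 rad. Steel housing on the +y end: x -85..85, y 30..205, top at z 130 mm; on it a black hopper cap (64 mm wide, top z 160, at x 46, y 165). The bay for the catch box opens in the housing's -y face
- carriage (a joint): Carriage on the base plate, sliding along mill y: aluminium slab (80 mm wide, top z 28), clear catch box behind a black front plate (top z 72) at its +y end, clamp knob near its -y end. In m: 0 = fully home (box in the bay, at the stop), grows towards mill -y to 0.075. Starts 0.035 to 0.07 out. 2 N friction, no spring, stays where left
- clamp (a joint): Angle of the clamp knob, rad, about its vertical axis: 0 = free, grip bar along mill y; grows clockwise from above to 1.5 at its stop = locked, bar across the carriage. Starts at 0 to 0.2; friction 0.03 N m. Under the bar a steel tongue, 52 mm long, turns with it from mill +y to +x. The knob may serve as handle to push the carriage
- clamp_grip (a point): Point on the clamp knob's axis, mid-height of its grey grip bar (14 thick, 46 long, 28 mm high; top 12 mm above, disc 16 mm below), 56 mm above the worktop. Moves with the carriage; home it is at mill x 0, y -85, 115 mm from the housing. Axes: the mill's, turned clockwise by the knob's angle (bar along its y)
- keeper_top (a point): Top of the steel keeper post (16 by 18 mm) on the base plate beside the carriage, 40 mm above the worktop, at mill x 53, y -98 mm. The locked tongue lies on its housing side and bars the carriage; with the carriage more than about 3 mm from home the tongue strikes the post and the knob cannot lock
- dial (a joint): Angle of the pulse dial, rad, about its vertical axis: 0 = rest, bar along mill y; grows clockwise from above. A spring returns it to 0 from anywhere (0.05 N m at rest, 0.11 at the third step); clicks do not keep it. Clicks are passed at about 0.2, 0.6, 1.0 (some 0.04 N m more each); the steps 1, 2, 3 lie after them at 0.4, 0.8, 1.2 (raised dots); stop at 1.3
- dial_grip (a point): Point on the pulse dial's axis, mid-height of its grey grip bar (14 thick, 50 long, 26 mm high; top 11 mm above, disc 15 mm below), 161 mm above the worktop, at mill x -25, y 95 mm. Axes: the mill's, turned clockwise by the dial's angle (bar along its y, white mark at the +y end). A firm grip (about 40 N) keeps it from slipping
- mug: White mug, 80 mm wide, 92 mm high, stands behind the mill (mill +x side); origin: centre of its underside. To be left alone
- jar: Amber glass jar, 72 mm wide, 110 mm high, stands behind the mill (mill +x side); origin: centre of its underside. To be left alone
- spoon: Spoon lying on the worktop in front of the mill (mill -x side), roughly along mill y. To be left alone

How it is judged:
On the way, in this order (a step that is already met when the one before it is completed fails the run):
1. the carriage is fully home (value of joint carriage below 0.006 m), for 0.2 s.
2. the clamp knob is turned to lock with the carriage home (value of joint clamp above 1.3 rad and value of joint carriage below 0.006 m), for 0.2 s.
3. the dial is past its third click, held by the fingers (value of joint dial above 1.08 rad and contact force between the fingers and dial above 1 N), for 0.5 s.
At the end, for the whole second after the job is handed in: The program ends while the fingers hold the dial (contact over 1 N) past its third click (over 1.08 rad), through the following second; the clamp knob is locked (over 1.3 rad) and the carriage is within 6 mm of home (all of step 2 and all of step 3); the arm keeps its last pose, push and grip.
It fails at once if the mug, jar or spoon is moved more than 30 mm (distance of any of mug, jar, spoon from where it was at the start of the episode above 0.03 m).
It also fails if it takes over 58 s, if anything falls off the work surface, if the arm or the gripper's body presses on something with over 40 N, if the wrist force passes 120 N, or if a joint passes its speed limit or range.

## Working session

There is one attempt and no reset: what is moved stays moved. The work goes in short steps, Python scripts to look and compute and a shell command to move; the robot and the scene stay as the last step left them, time stands still between calls to the robot, and variables do not carry over. Pictures are saved under pics/ and viewed, at most 10 in all, crops included, and the job is handed in when it is done.

```bash
ls; mkdir -p pics; python3 - <<'E'
from cell import monitor, viewer
import cv2, numpy as np
s=monitor.get_state(); print({k:np.round(v,3).tolist() for k,v in s.items()})
for n in ("scene","top"):
    cv2.imwrite(f"pics/{n}0.png",viewer.snapshot(n)[:,:,::-1])
    c=viewer.calibration(n); print(n,{k:np.round(v,4).tolist() for k,v in c.items()})
E
```

```text
pics
{'clock': 0.0, 'q': [0.935, 0.313, 1.498, -0.0, 1.331, -0.223], 'qvel': [0.0, -0.002, -0.0, 0.001, 0.001, -0.001], 'effort': [0.001, -40.221, -25.227, 0.07, 0.035, -0.0], 'tool_pos': [0.21, 0.481, 0.238], 'orientation': [-0.644, -3.074, 0.002], 'wrist_force': [-0.285, -0.212, 0.02], 'moment': [-0.02, 0.015, -0.026], 'grasp_force': 0.0, 'finger_gap': 0.998}
scene {'K': [[417.2429, 0.0, 321.1017], [0.0, 417.2429, 200.5462], [0.0, 0.0, 1.0]], 'R': [[-0.1643, 0.9864, 0.0088], [0.7634, 0.1328, -0.6322], [-0.6247, -0.0972, -0.7748]], 't': [0.0652, -0.3808, 1.2721]}
top {'K': [[431.1283, 0.0, 318.5762], [0.0, 431.1283, 202.7747], [0.0, 0.0, 1.0]], 'R': [[-0.0165, -0.999, -0.0417], [-0.997, 0.0196, -0.0746], [0.0754, 0.0404, -0.9963]], 't': [0.0574, 0.6092, 0.9173]}
```

View pics/top0.png

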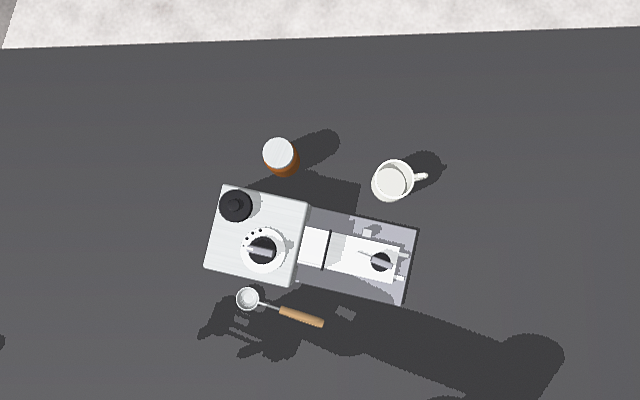

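View pics/scene0.png

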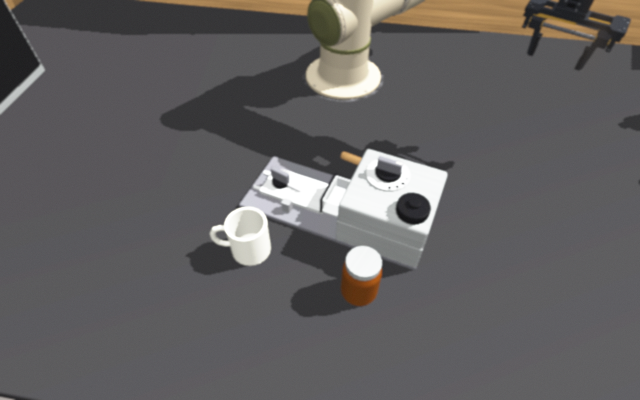

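The top view shows the housing top with corners at about (222,184), (311,204), (291,288) and (203,267). The base-plate corners are at (419,229) and (405,305), the clamp knob near (381,262) and the dial near (263,250). The spoon is on the robot side, and the mug and jar are behind the mill.

```bash
cat > h.py <<'E'
from cell import monitor, viewer
import cv2, numpy as np
from scipy.spatial.transform import Rotation as Rn
def ray(c,uv,z):
    K,R,t=[np.array(c[k]) for k in "KRt"]; o=-R.T@t
    d=R.T@np.linalg.solve(K,[uv[0],uv[1],1]); return o+d*(z-o[2])/d[2]
def proj(c,X):
    p=np.array(c["K"])@(np.array(c["R"])@np.array(X)+c["t"]); return p[:2]/p[2]
def fit(A,B): # B = R(yaw) A + t
    A,B=np.array(A,float),np.array(B,float); a=(A-A.mean(0)); b=B-B.mean(0)
    yaw=np.arctan2((a[:,0]*b[:,1]-a[:,1]*b[:,0]).sum(),(a*b).sum())
    R=np.array([[np.cos(yaw),-np.sin(yaw)],[np.sin(yaw),np.cos(yaw)]]); t=B.mean(0)-R@A.mean(0)
    return yaw,t,B-(A@R.T+t)
def w(yaw,t,p): c,s=np.cos(yaw),np.sin(yaw); return np.array([c*p[0]-s*p[1],s*p[0]+c*p[1]])+t
E
python3 - <<'E'
from h import *
c=viewer.calibration("top")
px=[(222,184,.13),(311,204,.13),(291,288,.13),(203,267,.13),(419,229,.012),(405,305,.012)]
M=[(.085,.205),(.085,.03),(-.085,.03),(-.085,.205),(.085,-.205),(-.085,-.205)]
yaw,t,r=fit(M,[ray(c,p[:2],p[2])[:2] for p in px]); print(yaw,t,np.round(r,4).tolist())
d=w(yaw,t,(-.025,.095)); print("dial",d, proj(c,[*d,.172]))
k=ray(c,(381,262),.05)[:2]; cy,sy=np.cos(yaw),np.sin(yaw)
print("knob world",k,"mill",np.array([[cy,sy],[-sy,cy]])@(k-t)); print("home knob",w(yaw,t,(0,-.085)))
s=monitor.get_state(); R=Rn.from_rotvec(s["orientation"]).as_matrix(); print(R.round(3),s["tool_pos"])
im=cv2.imread("pics/top0.png")[170:320,190:430]; cv2.imwrite("pics/crop.png",cv2.resize(im,None,fx=3.3,fy=3.3,interpolation=cv2.INTER_CUBIC))
E
```

```text
-0.22947665318451477 [0.51446804 0.04793604] [[-0.0011, 0.0027], [-0.004, -0.0011], [0.0012, 0.001], [0.0035, 0.0012], [-0.0012, -0.0003], [0.0015, -0.0035]]
dial [0.51173285 0.14613236] [261.70223081 251.35568731]
knob world [ 0.48162144 -0.08315304] mill [-0.00216698 -0.1351242 ]
home knob [ 0.49513326 -0.03483574]
[[-0.916  0.401 -0.001]
 [ 0.401  0.916 -0.001]
 [ 0.    -0.001 -1.   ]] [0.21050376 0.48072332 0.23823217]
```

View pics/crop.png

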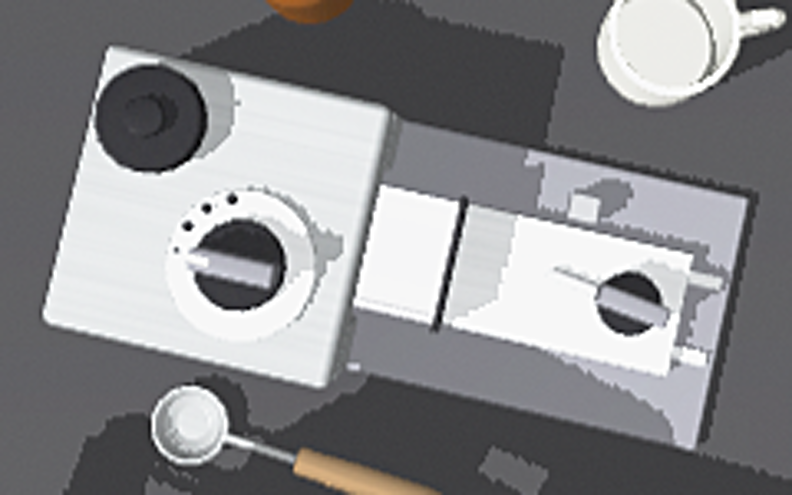

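```bash
python3 -m handwheel '[[[0,0,0,0,0,0.35,1],[0,0,0,0,0,0.35,1],[0,0,0,0,0,0.35,1],[0,0,0,0,0,0.35,1],[0,0,0,0,0,0.35,1],[0,0,0,0,0,0.35,1],[0,0,0,0,0,0.35,1],[0,0,0,0,0,0.35,1]]]' 40
cat > go.py <<'E'
# work out: shift to a world TCP target (in 0.03 m shares, tool axes) and yaw of tool y
import sys; from h import *
def rep(target,ang=None):
    s=monitor.get_state(); R=Rn.from_rotvec(s["orientation"]).as_matrix()
    a=np.arctan2(R[1,1],R[0,1]); print("t",round(s["clock"],2),"pos",np.round(s["tool_pos"],4),"tool-y ang",round(a,3),"tilt",np.round(R[:2,2],3),"q",np.round(s["q"],2),"F",np.round(s["wrist_force"],1),"Mz",round(float(s["moment"][2]),3),"gap",round(float(s["finger_gap"]),3),"grip",s["grasp_force"])
    print("shift shares",np.round(R.T@(np.array(target)-s["tool_pos"])/.03,2), "" if ang is None else "rz shares %.2f"%((a-ang)/.5))
if __name__=="__main__": v=list(map(float,sys.argv[1:])); rep(v[:3],v[3] if len(v)>3 else None)
E
python3 go.py 0.49 -0.073 0.22 -0.37
```

```text
clock: 1.1
tool_pos: [0.2105, 0.4808, 0.2384]
orientation: [2.479, 1.93, -0.001]
wrist_force: [-0.3, -0.0, 0.1]
finger_gap: 0.999
grasp_force: 0.0
t 1.1 pos [0.2105 0.4808 0.2384] tool-y ang -0.248 tilt [-0.    -0.001] q [0.93 0.31 1.5  0.   1.33 1.18] F [-0.3 -0.   0.1] Mz -0.056 gap 0.999 grip 0.0
shift shares [-15.61  13.56   0.62] rz shares 0.24
```

```bash
python3 -m handwheel '[[[-0.97,0.85,0,0,0,0,1],[-0.97,0.85,0,0,0,0,1],[-0.97,0.85,0,0,0,0,1],[-0.97,0.85,0,0,0,0,1],[-0.97,0.85,0,0,0,0,1],[-0.97,0.85,0,0,0,0,1],[-0.97,0.85,0,0,0,0,1],[-0.97,0.85,0,0,0,0,0.7]]]' >/dev/null
python3 -m handwheel '[[[-0.97,0.85,0,0,0,0,0.7],[-0.97,0.85,0,0,0,0,0.7],[-0.97,0.85,0,0,0,0,0.7],[-0.97,0.85,0,0,0,0,0.7],[-0.97,0.85,0,0,0,0,0.7],[-0.97,0.85,0,0,0,0,0.7],[-0.97,0.85,0,0,0,0,0.7],[0,0,0,0,0,0.24,0.7]]]' >/dev/null
python3 go.py 0.482 -0.083 0.18 -0.37
python3 - <<'E'
from h import *
c=viewer.calibration("wrist"); im=viewer.snapshot("wrist"); cv2.imwrite("pics/wrist1.png",im[:,:,::-1])
np.savez("w1.npz",**{k:np.array(c[k]) for k in "KRt"})
E
```

```text
t 3.1 pos [ 0.4779 -0.0365  0.2381] tool-y ang -0.367 tilt [-0.001  0.   ] q [-0.32  0.21  1.63 -0.    1.3   0.05] F [-0.5  1.  -0.5] Mz -0.034 gap 0.696 grip 0.0
shift shares [-1.4   0.69  1.94] rz shares 0.01
```

View pics/wrist1.png

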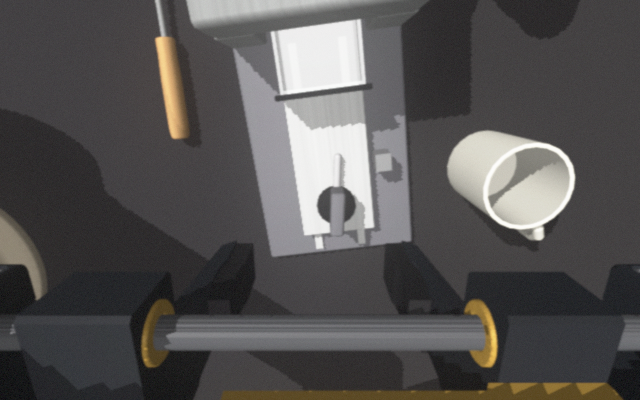

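The wrist view shows the knob's disc centred near (337,205) and the bar running from about (338,185) to (337,236). The keeper is at (384,161) and the base-plate corners are at (272,256) and (411,241).

```bash
python3 - <<'E'
from h import *
c=np.load("w1.npz"); im=cv2.imread("pics/wrist1.png")
print("disc",ray(c,(337,205),.040),"bar ends",ray(c,(338,186),.068),ray(c,(337.5,236),.068))
print("keeper",ray(c,(384,159),.040), "plate",ray(c,(272,256),.012),ray(c,(411,241),.012))
yaw,t=-.2295,np.array([.5145,.0479])
print("expected keeper",w(yaw,t,(.053,-.098)),"plate",w(yaw,t,(-.085,-.205)),w(yaw,t,(.085,-.205)))
cv2.imwrite("pics/w1c.png",cv2.resize(im[130:260,250:430],None,fx=4,fy=4,interpolation=cv2.INTER_CUBIC))
E
```

```text
disc [ 0.48068934 -0.07931834  0.04      ] bar ends [ 0.49019368 -0.05222841  0.068     ] [ 0.47188469 -0.10073661  0.068     ]
keeper [ 0.54212164 -0.05020529  0.04      ] plate [ 0.38359452 -0.12144679  0.012     ] [ 0.54479236 -0.16240907  0.012     ]
expected keeper [ 0.54381627 -0.05958747] plate [ 0.38509309 -0.13238825] [ 0.55063574 -0.17106166]
```

View pics/w1c.png

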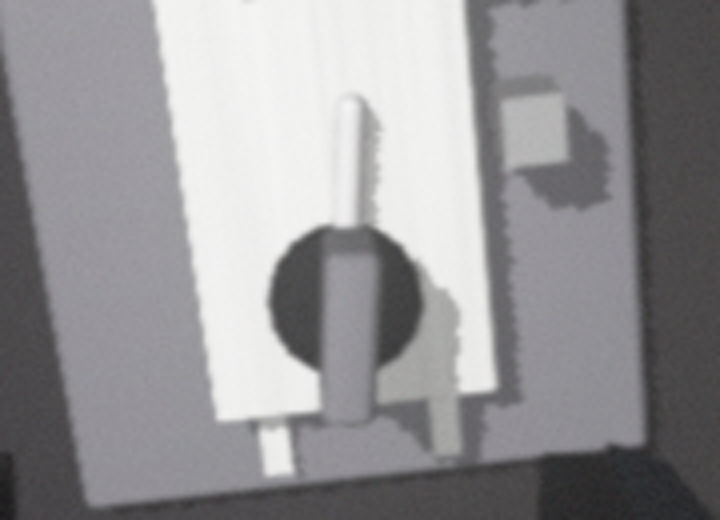

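The crop shows the bar's top face from full-image (337.5,193) to (336.8,235.5), the disc centre at (336.5,204.5) and the keeper at (384,162). The two views disagree by about 9 mm, so I'll move lower and look once more after the arm has settled.

```bash
python3 -m handwheel '[[[0,0,0.87,0,0,0,0.7],[0,0,0.87,0,0,0,0.7],[0,0,0.87,0,0,0,0.7],[0,0,0,0,0,0,0.7],[0,0,0,0,0,0,0.7]]]' >/dev/null
python3 go.py 0.481 -0.081 0.10 -0.37
python3 - <<'E'
from h import *
c=viewer.calibration("wrist"); im=viewer.snapshot("wrist"); c2=viewer.calibration("wrist"); cv2.imwrite("pics/wrist2.png",im[:,:,::-1])
print(np.abs(np.array(c["t"])-c2["t"]).max()); np.savez("w2.npz",**{k:np.array(c[k]) for k in "KRt"})
K,R,t=[np.array(c[k]) for k in "KRt"]; print("cam",-R.T@t)
yaw,tt=-.2295,np.array([.5145,.0479])
for p,z in [((.053,-.098),.04),((-.085,-.205),.012),((.085,-.205),.012),((0,-.135),.04)]: print(p,proj(c,[*w(yaw,tt,p),z]))
print(proj(c,[0.481,-0.081,.068]))
E
```

```text
t 3.77 pos [ 0.4778 -0.0345  0.1614] tool-y ang -0.361 tilt [ 0.001 -0.   ] q [-0.32  0.29  1.74 -0.    1.11  0.04] F [-0.1 -0.3 -0.4] Mz 0.018 gap 0.705 grip 0.0
shift shares [-1.41  0.65  2.05] rz shares 0.02
0.00017245365385432088
cam [0.50438019 0.03864905 0.3057736 ]
(0.053, -0.098) [407.14778604 190.10935114]
(-0.085, -0.205) [267.36307269 302.03576941]
(0.085, -0.205) [438.95546431 282.15206804]
(0, -0.135) [346.9310861  239.59378221]
[345.28263264 253.20346599]
```

View pics/wrist2.png

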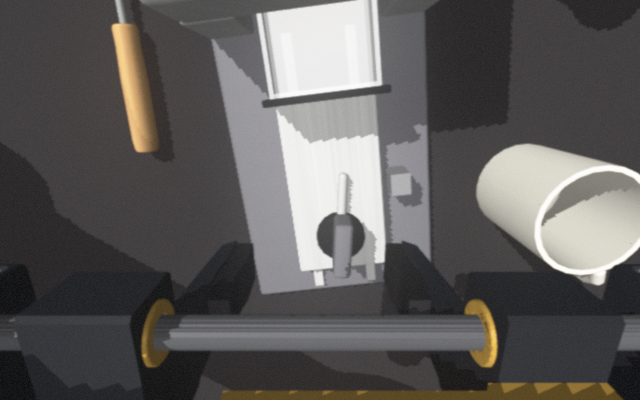

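The lower view shows the disc at (340,235), the keeper at (401,184) and the plate corners at (261,293) and (432,281). All are shifted 4–6 px from the top-camera prediction, so I'll average the two estimates.

```bash
python3 - <<'E'
from h import *
c=np.load("w2.npz")
k=ray(c,(340.5,235),.04); print("disc",k)
P=[ray(c,u,z)[:2] for u,z in [((401,184),.04),((261,293),.012),((432,281),.012)]]
yaw,t,r=fit([(.053,-.098),(-.085,-.205),(.085,-.205)],P); print(yaw,t,r.round(4).tolist())
cy,sy=np.cos(yaw),np.sin(yaw); print("knob mill",np.array([[cy,sy],[-sy,cy]])@(k[:2]-t),"home",w(yaw,t,(0,-.085)),"dial",w(yaw,t,(-.025,.095)))
E
```

```text
disc [ 0.48011511 -0.07764765  0.04      ]
-0.26512152753349616 [0.51684374 0.05438717] [[-0.0017, 0.0012], [0.0022, 0.0005], [-0.0005, -0.0017]]
knob mill [-0.00084872 -0.13704549] home [ 0.49457148 -0.02764299] dial [0.51760975 0.1526186 ]
```

```bash
python3 -m handwheel '[[[-0.7,0.3,0,0,0,0.01,0.6],[-0.69,0.31,0.3,0,0,0,0.6],[0,0,0.7,0,0,0,0.6],[0,0,0.7,0,0,0,0.6],[0,0,0.7,0,0,0,0.6],[0,0,0.7,0,0,0,0.6],[0,0,0.7,0,0,0,0.6],[0,0,0,0,0,0,0.6]]]' >/dev/null
python3 go.py 0.480 -0.080 0.046 -0.37
python3 -m handwheel '[[[0,0,0,0,0,0,0],[0,0,0,0,0,0,0],[0,0,0,0,0,0,0],[0,0,0,0,0,0,0]]]' 30
python3 go.py 0.480 -0.080 0.046 -0.37
```

```text
t 4.83 pos [ 0.4795 -0.0799  0.0463] tool-y ang -0.367 tilt [-0.001  0.   ] q [-0.41  0.48  1.82 -0.    0.84 -0.04] F [ 0.1 -0.3 -0.1] Mz 0.035 gap 0.599 grip 0.0
shift shares [0.   0.02 0.01] rz shares 0.01
clock: 5.32
tool_pos: [0.4798, -0.0801, 0.0467]
orientation: [2.589, 1.778, 0.001]
wrist_force: [6.9, -0.5, 2.3]
finger_gap: 0.172
grasp_force: 3.8
t 5.33 pos [ 0.4798 -0.0801  0.0467] tool-y ang -0.367 tilt [ 0.001 -0.   ] q [-0.41  0.48  1.82  0.    0.83 -0.04] F [ 6.9 -0.5  2.3] Mz 0.027 gap 0.172 grip 3.768342154507991
shift shares [0.01 0.   0.02] rz shares 0.01
```

```bash
python3 -m handwheel '[[[0,0,0,0,0,0,0],[0,0,0,0,0,0,0]]]'
python3 go.py 0.4926 -0.0300 0.046 -0.37
```

```text
clock: 5.58
tool_pos: [0.4803, -0.0803, 0.0468]
orientation: [2.588, 1.778, 0.002]
wrist_force: [5.6, -0.6, -0.3]
finger_gap: 0.152
grasp_force: 30.0
t 5.58 pos [ 0.4803 -0.0803  0.0468] tool-y ang -0.367 tilt [ 0.002 -0.001] q [-0.41  0.48  1.82  0.    0.83 -0.04] F [ 5.6 -0.6 -0.3] Mz 0.006 gap 0.152 grip 29.99964093323797
shift shares [ 1.71 -0.22  0.03] rz shares 0.01
```

```bash
python3 -m handwheel '[[[0.3,-0.02,0,0,0,0,0],[0.4,-0.05,0,0,0,0,0],[0.4,-0.05,0,0,0,0,0],[0.3,-0.04,0,0,0,0,0],[0,0,0,0,0,0,0],[0,0,0,0,0,0,0]]]'
python3 -m handwheel '[[[0.06,-0.01,0,0,0,0,0],[0,0,0,0,0,0,0]]]'
python3 -m handwheel '[[[0.06,-0.01,0,0,0,0,0],[0,0,0,0,0,0,0]]]'
python3 -m handwheel '[[[0.06,-0.01,0,0,0,0,0],[0,0,0,0,0,0,0]]]'
```

```text
clock: 6.32
tool_pos: [0.4907, -0.0385, 0.0467]
orientation: [2.589, 1.779, 0.002]
wrist_force: [4.1, 1.2, 5.8]
finger_gap: 0.152
grasp_force: 30.0
clock: 6.58
tool_pos: [0.491, -0.0372, 0.0467]
orientation: [2.589, 1.779, 0.001]
wrist_force: [3.2, -1.7, 5.9]
finger_gap: 0.151
grasp_force: 30.0
clock: 6.82
tool_pos: [0.4914, -0.0355, 0.0467]
orientation: [2.589, 1.778, 0.001]
wrist_force: [4.0, -0.8, 5.1]
finger_gap: 0.156
grasp_force: 30.0
clock: 7.08
tool_pos: [0.4918, -0.0338, 0.0467]
orientation: [2.589, 1.778, 0.002]
wrist_force: [4.8, -2.2, 5.9]
finger_gap: 0.157
grasp_force: 30.0
```

```bash
for i in 1 2; do python3 -m handwheel '[[[0.06,-0.005,0,0,0,0,0],[0.06,-0.005,0,0,0,0,0],[0,0,0,0,0,0,0]]]' | grep -E "pos|wrist"; done
```

```text
tool_pos: [0.4927, -0.0302, 0.0467]
wrist_force: [4.3, -1.7, 5.1]
tool_pos: [0.4935, -0.0273, 0.0467]
wrist_force: [1.4, -7.0, 6.3]
```

```bash
for i in 1 2; do python3 -m handwheel '[[[0.05,-0.005,0,0,0,0,0],[0,0,0,0,0,0,0]]]' | grep -E "pos|wrist"; done
```

```text
tool_pos: [0.4936, -0.0271, 0.0467]
wrist_force: [-2.1, -15.2, 8.1]
tool_pos: [0.4937, -0.0268, 0.0467]
wrist_force: [-4.1, -24.3, 7.5]
```

```bash
python3 -m handwheel '[[[-0.05,0,0,0,0,0.2,0],[0,0,0,0,0,0.3,0],[0,0,0,0,0,0.3,0],[0,0,0,0,0,0,0]]]' | grep -E "wrist"; python3 go.py 0.4937 -0.0268 0.046
```

```text
wrist_force: [1.8, -16.7, 4.4]
t 8.82 pos [ 0.494  -0.0273  0.0467] tool-y ang -0.768 tilt [ 0.001 -0.004] q [-0.29  0.5   1.8  -0.    0.84  0.48] F [  1.8 -16.7   4.4] Mz 0.067 gap 0.154 grip 30.000904826447368
shift shares [ 0.01 -0.02  0.02]
```

```bash
python3 -m handwheel '[[[0,0,0,0,0,0.3,0],[0,0,0,0,0,0.3,0],[0,0,0,0,0,0.3,0],[0,0,0,0,0,0,0]]]' | grep -E "wrist"; python3 go.py 0.4937 -0.0268 0.046
```

```text
wrist_force: [2.0, -19.5, 1.4]
t 9.32 pos [ 0.4944 -0.0279  0.0467] tool-y ang -1.218 tilt [ 0.002 -0.005] q [-0.29  0.5   1.8  -0.01  0.84  0.93] F [  2.  -19.5   1.4] Mz -0.093 gap 0.156 grip 30.00081001315266
shift shares [-0.01 -0.04  0.02]
```

```bash
python3 -m handwheel '[[[0,0,0,0,0,0.3,0],[0,0,0,0,0,0.3,0],[0,0,0,0,0,0.3,0],[0,0,0,0,0,0.1,0],[0,0,0,0,0,0,0],[0,0,0,0,0,0,0]]]' | grep -E "wrist"; python3 go.py 0.4937 -0.0268 0.046 -1.742
```

```text
wrist_force: [2.6, -24.6, 1.3]
t 10.07 pos [ 0.4945 -0.0286  0.0468] tool-y ang -1.716 tilt [ 0.002 -0.006] q [-0.29  0.5   1.8  -0.01  0.84  1.43] F [  2.6 -24.6   1.3] Mz 0.008 gap 0.158 grip 30.00041148159653
shift shares [-0.03 -0.06  0.03] rz shares 0.05
```

```bash
for i in 1 2; do python3 -m handwheel '[[[0,0,0,0,0,0.12,0],[0,0,0,0,0,0,0],[0,0,0,0,0,0,0]]]' | grep -E "wrist"; python3 go.py 0.4937 -0.0268 0.046 -1.742;done
```

```text
wrist_force: [2.8, -23.9, 1.3]
t 10.45 pos [ 0.4945 -0.0286  0.0468] tool-y ang -1.775 tilt [ 0.002 -0.006] q [-0.29  0.5   1.8  -0.01  0.84  1.49] F [  2.8 -23.9   1.3] Mz 0.496 gap 0.157 grip 30.000379728153348
shift shares [-0.04 -0.05  0.02] rz shares -0.07
wrist_force: [3.6, -23.9, 0.3]
t 10.82 pos [ 0.4947 -0.0286  0.0468] tool-y ang -1.835 tilt [ 0.003 -0.006] q [-0.29  0.5   1.8  -0.01  0.84  1.55] F [  3.6 -23.9   0.3] Mz 0.695 gap 0.163 grip 30.000199265778065
shift shares [-0.05 -0.05  0.03] rz shares -0.19
```

```bash
python3 -m handwheel '[[[0,0,0,0,0,0,0.45],[0,0,0,0,0,0,0.45],[0,0,0,0,0,0,0.45],[0,0,-0.5,0,0,0,0.45],[0,0,-0.9,0,0,0,0.45],[0,0,-1,0,0,0,0.45],[0,0,-1,0,0,0,0.45],[0,0,-1,0,0,-0.3,0.45]]]' | grep -E "wrist"
python3 -m handwheel '[[[0,0,-1,0,0,-0.35,0.45],[0,0,-0.7,0,0,-0.35,0.45],[0,0,0,0,0,-0.35,0.45],[0,0,0,0,0,-0.35,0.45],[0,0,0,0,0,-0.35,0.45],[0,0,0,0,0,-0.35,0.45],[0,0,0,0,0,-0.35,0.45],[0,0,0,0,0,-0.35,0.45]]]' | grep -E "wrist"
python3 go.py 0.513 0.152 0.230 -0.242
python3 - <<'E'
from h import *
cv2.imwrite("pics/top2.png",cv2.resize(viewer.snapshot("top")[160:330,180:440,::-1],None,fx=3,fy=3,interpolation=cv2.INTER_CUBIC))
E
```

```text
wrist_force: [0.9, 0.4, 0.5]
wrist_force: [-0.1, -0.5, 0.1]
t 12.82 pos [ 0.4933 -0.025   0.2304] tool-y ang -0.281 tilt [ 0. -0.] q [-0.29  0.25  1.6   0.    1.29 -0.01] F [-0.1 -0.5  0.1] Mz 0.0 gap 0.451 grip 0.0
shift shares [ 5.85 -1.01  0.01] rz shares -0.08
```

View pics/top2.png

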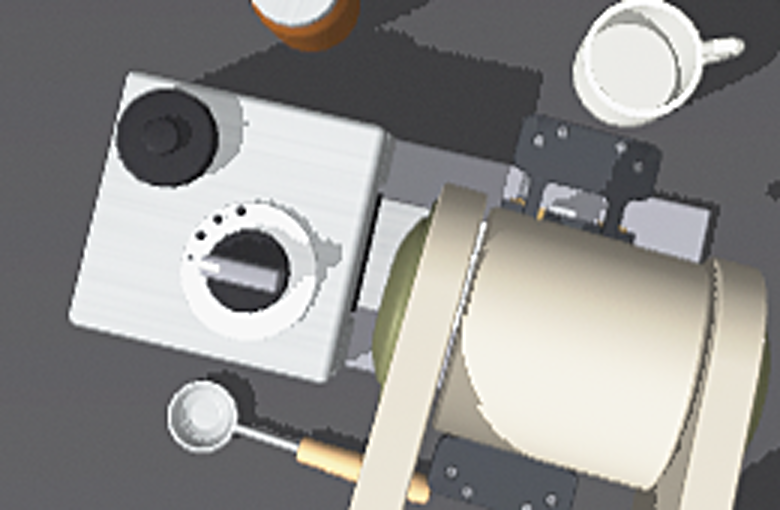

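The catch box's black plate now sits at the housing edge, so the carriage is home. The dial is at rest near full-image (261,251), and the arm hides the clamp. Next I'll go to the dial.

```bash
python3 -m handwheel '[[[0.97,-0.17,0,0,0,-0.04,0.5],[0.97,-0.17,0,0,0,-0.04,0.5],[0.97,-0.17,0,0,0,0,0.5],[0.97,-0.17,0,0,0,0,0.5],[0.97,-0.17,0,0,0,0,0.5],[0.97,-0.17,0,0,0,0,0.5],[0,0,0,0,0,0,0.5],[0,0,0,0,0,0,0.5]]]' >/dev/null
python3 go.py 0.513 0.152 0.150 -0.242
python3 - <<'E'
from h import *
im=viewer.snapshot("scene")
c=viewer.calibration("scene"); print("pred clamp", proj(c,[.4942,-.0286,.068]))
cv2.imwrite("pics/scene2.png",cv2.resize(im[110:250,220:460,::-1],None,fx=3.3,fy=3.3,interpolation=cv2.INTER_CUBIC))
E
```

```text
t 13.88 pos [0.5082 0.1508 0.2298] tool-y ang -0.248 tilt [ 0. -0.] q [ 0.07  0.33  1.5  -0.    1.31  0.32] F [ 0.6 -0.1  0.1] Mz 0.06 gap 0.502 grip 0.0
shift shares [0.08 0.14 2.66] rz shares -0.01
pred clamp [301.1869153  177.57204987]
```

View pics/scene2.png

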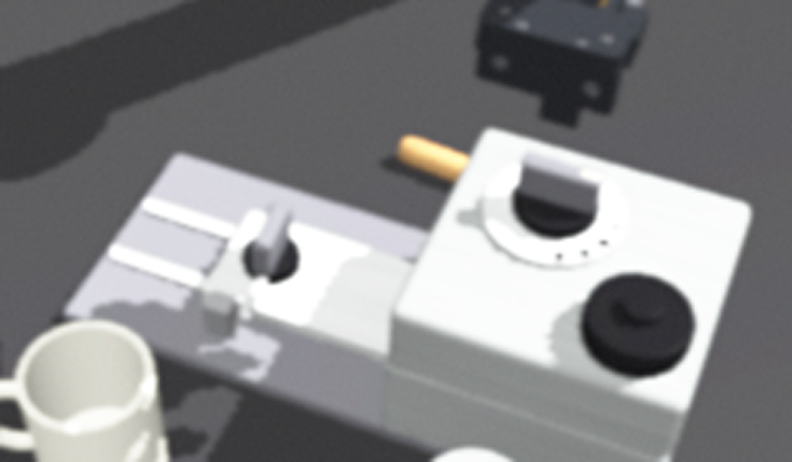

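The clamp bar (crop 275,235) lies across the carriage and the tongue sits on the housing side of the keeper, so it is locked. I'll descend on the dial.

```bash
python3 -m handwheel '[[[0.08,0.14,0.5,0,0,-0.01,0.5],[0,0,0.7,0,0,0,0.5],[0,0,0.7,0,0,0,0.5],[0,0,0.5,0,0,0,0.5],[0,0,0.25,0,0,0,0.5],[0,0,0,0,0,0,0.5]]]' |grep wrist
python3 go.py 0.513 0.152 0.150 -0.242
python3 -m handwheel '[[[0,0,0,0,0,0,0],[0,0,0,0,0,0,0],[0,0,0,0,0,0,0],[0,0,0,0,0,0,0],[0,0,0,0,0,0,0],[0,0,0,0,0,0,0]]]' 45|grep wrist
python3 go.py 0.513 0.152 0.150 -0.242
```

```text
wrist_force: [0.0, 0.6, -0.1]
t 14.68 pos [0.513  0.1525 0.1497] tool-y ang -0.242 tilt [-0. -0.] q [0.07 0.42 1.59 0.   1.13 0.31] F [ 0.   0.6 -0.1] Mz -0.003 gap 0.495 grip 0.0
shift shares [-0.02  0.   -0.01] rz shares -0.00
wrist_force: [-6.3, 2.2, 5.5]
t 15.43 pos [0.5121 0.1529 0.1502] tool-y ang -0.242 tilt [-0.002  0.   ] q [0.07 0.42 1.59 0.   1.13 0.31] F [-6.3  2.2  5.5] Mz 0.047 gap 0.155 grip 45.00122034922242
shift shares [-0.02  0.04  0.01] rz shares 0.00
```

```bash
python3 -m handwheel '[[[0,-0.03,0,0,0,0.2,0],[0,0,0,0,0,0.25,0],[0,0,0,0,0,0.25,0],[0,0,0,0,0,0.25,0],[0,0,0,0,0,0.25,0],[0,0,0,0,0,0,0]]]' |grep wrist
python3 go.py 0.513 0.152 0.150 -1.462
```

```text
wrist_force: [2.1, -1.4, 1.1]
t 16.18 pos [0.5125 0.1526 0.1502] tool-y ang -0.841 tilt [ 0.001 -0.   ] q [ 0.07  0.42  1.59 -0.    1.13  0.91] F [ 2.1 -1.4  1.1] Mz 0.032 gap 0.153 grip 45.00089429318905
shift shares [-0.    0.03  0.01] rz shares 1.24
```

```bash
python3 -m handwheel '[[[0,0,0,0,0,0.25,0],[0,0,0,0,0,0.25,0],[0,0,0,0,0,0.25,0],[0,0,0,0,0,0.25,0],[0,0,0,0,0,0.22,0],[0,0,0,0,0,0,0],[0,0,0,0,0,0,0]]]' |grep wrist
python3 go.py 0.513 0.152 0.150 -1.462
python3 - <<'E'
from h import *
im=viewer.snapshot("scene"); cv2.imwrite("pics/scene3.png",cv2.resize(im[110:250,220:460,::-1],None,fx=3.3,fy=3.3,interpolation=cv2.INTER_CUBIC))
E
```

```text
wrist_force: [2.5, -5.5, 0.0]
t 17.05 pos [0.5128 0.1521 0.1502] tool-y ang -1.449 tilt [ 0.002 -0.001] q [ 0.07  0.42  1.59 -0.    1.13  1.52] F [ 2.5 -5.5  0. ] Mz 0.09 gap 0.157 grip 45.00014282763004
shift shares [0.01 0.   0.01] rz shares 0.03
```

View pics/scene3.png

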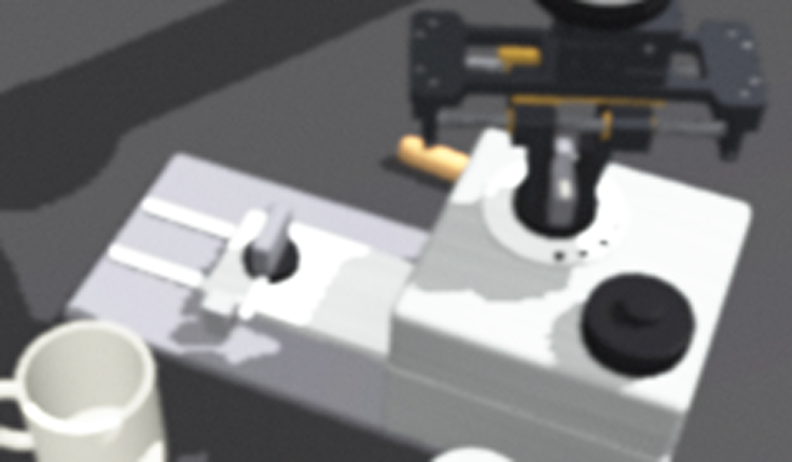

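The dial's bar (crop 562,190) is turned toward the third dot with the fingers holding it, and the clamp is still across. I'll add a small margin, hold, and hand in.

```bash
python3 -m handwheel '[[[0,0,0,0,0,0.1,0],[0,0,0,0,0,0,0],[0,0,0,0,0,0,0],[0,0,0,0,0,0,0],[0,0,0,0,0,0,0],[0,0,0,0,0,0,0],[0,0,0,0,0,0,0]]]' |grep wrist
python3 go.py 0.513 0.152 0.150 -1.462
python3 -c "
from cell import workorder; print(workorder.sign_off())"
```

```text
wrist_force: [2.4, -5.5, 0.0]
t 17.98 pos [0.5128 0.152  0.1502] tool-y ang -1.499 tilt [ 0.002 -0.002] q [ 0.07  0.42  1.59 -0.    1.13  1.57] F [ 2.4 -5.5  0. ] Mz 0.15 gap 0.152 grip 45.00013746321201
shift shares [0.01 0.   0.01] rz shares -0.07
the job is handed in; nothing more can be done
None
```

I handed the job in at about 18 s: carriage pushed to its stop, clamp turned to its stop across the carriage, dial held at about 1.25 rad (from the tool's angle) with a 45 N grip; sign-off returned no verdict, so I can't confirm the pass.

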